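# Fold the flap of the parts tray over and tuck it under its lip

### The arm

A 6-joint arm with a two-finger parallel gripper is mounted at the origin on a cart in front of the work surface, level with it; the furniture and walls round the work are solid. World frame = base frame: x ahead of the robot, y to its left, z up, the work surface at z = 0. Lengths are in m, angles in degrees, forces in N, time in s.
With the tool pointing down it reaches from about 0.3 to 0.75 m from the base axis. Payload 8.5 kg.
Tool frame: the origin (TCP) lies between the finger pads; the fingertips stand 19 mm ahead of it and the grasp point (between the pads) is the TCP; z points along the fingers, y is the line along which they close (so a half turn about z gives the same grasp; the last joint's range is limited). The gripper opens to 85 mm and grips with 20 to 120 N. Pads are 22 mm wide; open, the fingers measure 114 mm over their backs; the gripper's body (76 mm by 85 mm) begins 54 mm behind the grasp point. The pads swing forward as they close: fully open they stand 13 mm farther back than shut.
Start: joints at [55.445, 21.807, 74.336, -0, 83.858, -12.336], TCP at [0.208, 0.509, 0.25] pointing down, gripper open.
Joint ranges: [-178.18, 178.18], [-50.72, 133.34], [12.68, 142.11], [-81.47, 261.47], [9.98, 163.14], [-165.26, 165.26]. Speed limits (degrees/s): [136.94, 136.94, 180, 180, 180, 180].

### API

Orientations are given as a 3x3 rotation matrix whose columns are the frame's x, y, z axes.
In Python, from rig import env, optics gives the robot as it stands.
- The arm moves only by the tool arm_command, never from a script. Its argument "commands" is one flat list of numbers, 7 for each row, row after row: the closure, from -1 (fully open) to 1 (shut), so that 0 is half open, then the shift along the tool's x, y, z as a fraction of full scale, then the turn, a rotation vector about the tool's x, y, z as a fraction of full scale. A call has 1 to 12 rows; each row is the pose to reach, as a shift and turn from the pose commanded when the call began, along the tool's axes at that moment; what a row does not reach only later rows make up. Full scale, the value 1, is 500 mm for a shift and 120 degrees for a turn. A row lasts 1/12 s, in which the tool goes at most 41.7 mm and 7.16 degrees, less where a joint would pass 70% of its speed; a pose out of reach is approached as far as the arm can. A call with a number of a shift or a turn outside -1 to 1 is refused whole. A call with a gripper value outside its range is refused whole. The fingers move at their own pace and stop on an object; "newtons" is the grip in N (left out, the last holds). Time passes only in rows, so rows that repeat a pose let the fingers close. It gives the time, the measured TCP pose, the force, the opening and the grip force at its end, in the units of the state.
- env.observe(): the state, without advancing time (a new reading comes with each control period).
- optics.get_image(name): name is "side" or "top"; returns a dict with "image" (384x512x3 uint8, red, green, blue), "intrinsics" (3x3 intrinsics, pixels), "k1" (the pictures are not rectified: a ray, as slopes to the right and down, at radius r is drawn at 1 + k1 r^2 times it, then the intrinsics apply), "origin" and "orientation" of the camera in the world. Camera axes: x right, y down, z forward; pixel columns grow to the right and rows downward; lengths in m; the calibration is good to about 2 mm. A picture is of the moment at which its call begins. There is no depth.
- env.close_job(): hands the job in; it is judged then, once.
The state is a dict: "time_s": time; "q": joint angles; "qvel": joint speeds; "joint_efforts": joint torques, N m; "position": TCP position; "tool_rot": TCP orientation; "ft_force": force on the tool from outside, world axes, zero at the start; "wrist_torque": the same for the moment, N m; "grip_width": finger opening in m; "gripper_force": force on a finger pad.
Only numpy, scipy, OpenCV 4.12 (cv2) and the standard library are available. Lean on these libraries where they do the work, as an engineer would, in place of code of your own. Each camera call takes 0.05 s, during which the arm holds its last target. There are 200 camera calls.

### The job

Shut the grey parts tray so that the heat sinks in it stay covered: with the fingertips, fold its springy flap over and press it down flat, then, still holding it down, push its thumb ridge until the flap's free edge is fully home under the retaining lip on the other side, and let go so that the flap stays shut by itself. Only push and press: lift neither the tray nor anything in it, keep the tray about where it is, and leave the jar, reel, terminal block and tub alone.

Things in the scene. Friction and masses are not known exactly. Their poses are not given: they have to be found in the camera images.
- tray: Open grey steel tray, 124 (x) x 144 (y) x 52 mm, loose on the bench on rubber feet, about 1.8 kg; heat sinks lie in it. Origin under its middle, y = -74 to 70 mm; x runs along the hinge, y from the lip towards the hinge, z up. Side walls 40 mm high.
- pin (a point): Middle of the flap's hinge pin: parallel to the tray's x, at tray y = +60, z = 40 mm.
- lip (a point): Middle of the inner lower edge of the retaining lip, at tray y = -56, z = 48 mm: a ledge 104 mm long and 4 mm thick (top at 52 mm) that overhangs inwards from the wall opposite the hinge, whose inner face is at y = -70 mm.
- fold (a joint): Flap angle, rad: 0 = flat over the tray, 1.57 = upright, about 1.85 = open, leaning outwards (sprung to there, stop at 2.1). Let go, it springs open unless its edge is under the lip; holding it flat takes about 3 N at 45 mm from the pin. Tucked and let go it rests against the lip's underside, at about 0.03.
- tuck (a joint): How far the flap is slid in its own plane away from the pin, in its slotted hinge leaf, m: 0 = drawn back, 0.018 = stop, fully home (edge 13 mm under the lip). Takes about 2 N, stays where left. Below about 0.005 the edge clears the lip as the flap folds down; beyond, it lands on top of the lip.
- ridge (a point): On the flap's outer face (upper when shut): foot of the thumb ridge, at its middle, hinge side, 62 mm from the pin with tuck = 0. The ridge is 60 mm long parallel to the pin, 8 mm thick, 8 mm high; push it from this side, away from the pin. The plate between pin and ridge is free for a fingertip. z = outward normal, -y = away from the pin.
- flap_edge (a point): Middle of the flap's free edge, at half thickness. The flap is an aluminium plate 96 mm wide, 4 mm thick, reaching from 8 to 111 mm from the pin with tuck = 0; its inner face is in the plane of the pin's axis, so shut its upper face is 44 mm above the bench.
- sink_a: Heat sink 10 x 40 x 19 mm lying loose in the tray, origin under its middle.
- sink_b: Heat sink 18 x 24 x 20 mm lying loose in the tray, origin under its middle.
- sink_c: Heat sink 10 x 40 x 19 mm lying loose in the tray, origin under its middle.
- paste_jar: Bystander: white screw-lid jar, 48 mm across, 50 mm high, beyond the tray; origin under its middle.
- reel: Bystander: blue reel of solder, 57 mm across, 33 mm high, beyond the tray; origin under its middle.
- terminal: Bystander: brass screw terminal on a black foot, 28 x 50 x 24 mm, on the robot's side of the tray; origin under its middle.
- tub: Bystander: small stoppered tub, 22 x 30 x 30 mm, on the robot's side of the tray; origin under its middle.
There are look-alikes about, which are no part of the job. Leave any blue or orange look-alike of the sink_b alone.

How it is judged (in metres and radians):
On the way:
1. the flap is folded down flat over the tray (value of joint fold below 0.07 rad).
At the end, for the whole second after the job is handed in: The flap lies shut by itself (within 0.07 rad of flat) with its edge at least 7 mm under the lip (slid out by more than 12 mm of 18), the tray stands level and at rest on the bench within 50 mm of where it stood, and the heat sinks are in it (value of joint fold below 0.07 rad and value of joint tuck above 0.012 m and height (world z) of tray below 0.006 m and angle between tray's own z axis and vertical below 0.05 rad and distance between each of sink_a, sink_b, sink_c and tray below 0.085 m and linear speed of tray below 0.02 m/s and distance of tray from where it was at the start of the episode below 0.05 m); the robot touches nothing.
It fails at once if the tray is lifted, tipped or shoved away (more than 12 mm up, 0.12 rad or 50 mm) (height (world z) of tray above 0.012 m or angle between tray's own z axis and vertical above 0.12 rad or distance of tray from where it was at the start of the episode above 0.05 m).
It fails at once if a heat sink is lifted (its underside more than 20 mm above the tray's) (z of any of sink_a, sink_b, sink_c in the frame of tray above 0.02 m).
It fails at once if a bystander is moved by more than 30 mm (distance of any of paste_jar, reel, terminal, tub from where it was at the start of the episode above 0.03 m).
It also fails if it takes over 35 s, if anything falls off the work surface, if the arm or the gripper's body presses on something with over 40 N, if the wrist force passes 120 N, or if a joint passes its speed limit or range.

## Working session

There is one attempt and no reset: what is moved stays moved. The work goes in short steps, Python scripts to look and compute and a tool call to move; the robot and the scene stay as the last step left them, time stands still between calls to the robot, and variables do not carry over. Pictures are saved under pics/ and viewed, at most 10 in all, crops included, and the job is handed in when it is done.

Besides the shell and the picture viewer there is one more tool, called after ">>>" as name(argument=value, ...), one argument or row to a line, values as JSON. arm_command: Moves the arm, as the interface text tells. Shift numbers are shares of 500 mm and turn numbers shares of 120 degrees, none past 1 either way. Its arguments: {"type":"object","properties":{"commands":{"type":"array","items":{"type":"number"}},"newtons":{"type":"number"}},"required":["commands"]}

```bash
mkdir -p pics; cat > h.py <<'E'
import numpy as np, cv2
from rig import env, optics
def snap(n,f):
    d=optics.get_image(n); cv2.imwrite(f'pics/{f}.png',d['image'][:,:,::-1]); np.save(f'pics/{f}.npy',d,allow_pickle=True); return d
def load(f): return np.load(f'pics/{f}.npy',allow_pickle=True).item()
def ray(d,u,v):
    K=np.array(d['intrinsics']); k=d['k1']
    p=np.array([(u-K[0,2])/K[0,0],(v-K[1,2])/K[1,1]]); s=p.copy()
    for _ in range(30): s=p/(1+k*(s@s))
    r=np.array(d['orientation'])@np.array([s[0],s[1],1]); return np.array(d['origin']),r/np.linalg.norm(r)
def onz(d,u,v,z):
    o,r=ray(d,u,v); return o+r*(z-o[2])/r[2]
def proj(d,P):
    c=np.array(d['orientation']).T@(np.array(P)-np.array(d['origin'])); s=c[:2]/c[2]; s=s*(1+d['k1']*(s@s)); K=np.array(d['intrinsics'])
    return np.array([K[0,0]*s[0]+K[0,2],K[1,1]*s[1]+K[1,2]])
def tri(d1,p1,d2,p2):
    o1,a=ray(d1,*p1); o2,b=ray(d2,*p2)
    t=np.linalg.lstsq(np.c_[a,-b],o2-o1,rcond=None)[0]; A=o1+a*t[0]; B=o2+b*t[1]
    return (A+B)/2, np.linalg.norm(A-B)
E
python3 - <<'E'
from h import *
a=snap('top','t0'); b=snap('side','s0')
for d in (a,b): print(d['origin'],d['orientation'],d['intrinsics'],d['k1'])
im=np.hstack([a['image'],b['image']])[:,:,::-1]
s=env.observe(); print(s['position'],s['tool_rot'])
E
```

```text
[0.39613573 0.27293511 0.8949282 ] [[-0.19858609 -0.95981083  0.19830969]
 [-0.98006323  0.1931746  -0.04647203]
 [ 0.00629596 -0.20358474 -0.97903709]] [[364.76217716   0.         249.17684178]
 [  0.         364.76217716 191.02479263]
 [  0.           0.           1.        ]] 0.02053070767185779
[ 0.16807252 -0.33694972  0.51275135] [[ 0.82564713 -0.28854815  0.48481623]
 [-0.5639952  -0.44452278  0.69592307]
 [ 0.01470454 -0.84802091 -0.52975873]] [[492.64838719   0.         258.88576976]
 [  0.         492.64838719 193.56785004]
 [  0.           0.           1.        ]] -0.1496094351977071
[0.20783296 0.50896092 0.24975875] [[-9.25755532e-01  3.78121806e-01 -7.70502404e-04]
 [ 3.78122480e-01  9.25754903e-01 -1.11763207e-03]
 [ 2.90695323e-04 -1.32599835e-03 -9.99999079e-01]]
```

View pics/t0.png

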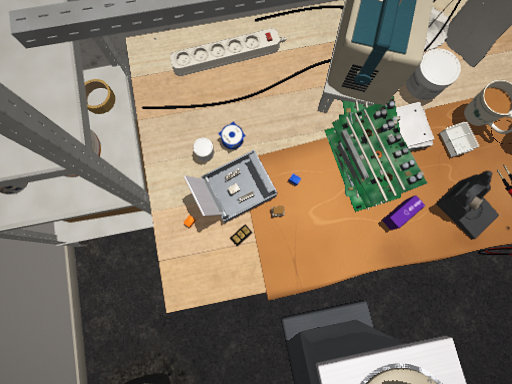

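View pics/s0.png

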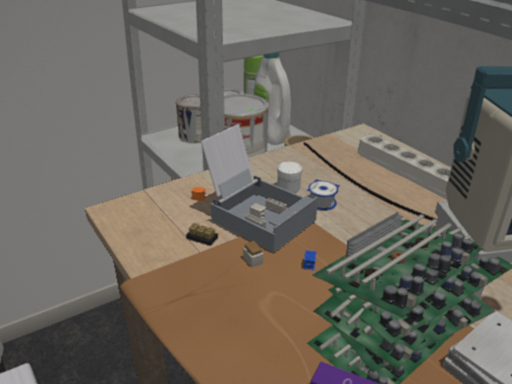

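The top view shows the tray at about (235,188), with its flap standing open at (205,195) on the left (hinge side). The jar is at (203,147), reel (232,135), terminal (241,234), and tub probably (278,211). The sink_b look-alikes are blue (294,180) and orange (189,221). The grey sink_b is inside the tray, about (234,188). I'll confirm this on an enlarged crop.

```bash
python3 - <<'E'
from h import *
a=load('t0');b=load('s0')
A=cv2.resize(a['image'][140:240,175:285],None,fx=5,fy=5,interpolation=cv2.INTER_CUBIC)
B=cv2.resize(b['image'][120:250,195:325],None,fx=4,fy=4,interpolation=cv2.INTER_CUBIC)[:500]
A=A[:,:]; o=np.hstack([cv2.resize(A,(400,364)),cv2.resize(b['image'][120:250,190:325],(400,385),interpolation=cv2.INTER_CUBIC)[:364]])
cv2.imwrite('pics/c0.png',o[:,:,::-1])
print(proj(a,[.208,.509,.25]),proj(b,[.208,.509,.25]))
for n,p in dict(tray=(235,190),terminal=(241,234),tub=(278,211),jar=(203,147),blue=(294,180)).items(): print(n,onz(a,*p,0.02))
E
```

```text
[124.0373025  416.88878494] [-18.44081456  91.58663372]
tray [0.58272696 0.26495669 0.02      ]
terminal [0.47437971 0.2714036  0.02      ]
tub [0.51112282 0.1727512  0.02      ]
jar [0.70680997 0.32259479 0.02      ]
blue [0.57876503 0.11749804 0.02      ]
```

View pics/c0.png

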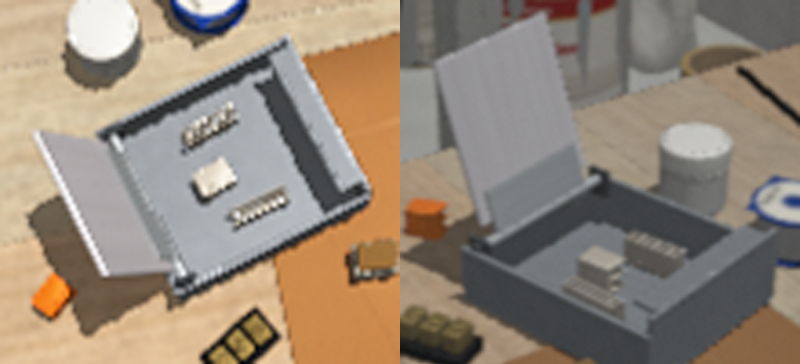

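Confirmed: three grey sinks are inside the tray and the look-alikes are outside it. The hinge pin runs along crop pixels (115,140)–(180,280). The lip wall's outer corners are at crop (288,40) and (368,190). Now computing the tray frame.

```bash
python3 - <<'E'
from h import *
a=load('t0');b=load('s0')
T=lambda u,v:(175+u/3.636,140+v/3.64); S=lambda u,v:(190+(u-400)/2.963,120+v/2.963)
print('far lip corner tri',tri(a,T(288,40),b,S(775,228)))
for n,p,z in (('far lip',(288,40),.052),('near lip',(368,190),.052),('pin far',(115,140),.044),('pin near',(180,280),.044)): print(n,onz(a,*T(*p),z))
print('far pin tri',tri(a,T(113,138),b,S(600,178)))
print('flap top far',tri(a,T(40,132),b,S(545,14)),'near',tri(a,T(105,275),b,S(438,65)))
# vector fit of lip corners
P=[onz(a,*T(288,40),.052)[:2],onz(a,*T(368,190),.052)[:2]]
ex=P[0]-P[1];print('len',np.linalg.norm(ex)); ex/=np.linalg.norm(ex)
L=(P[0]+P[1])/2; h=(onz(a,*T(115,140),.044)+onz(a,*T(180,280),.044))[:2]/2
ey=(h-L)/np.linalg.norm(h-L);print(ex,ey,ex@ey,'dist',np.linalg.norm(h-L),L,h)
E
```

```text
far lip corner tri (array([0.66231222, 0.20048703, 0.05521295]), np.float64(0.004522411056876469))
far lip [0.66127039 0.20139922 0.052     ]
near lip [0.55151865 0.17094859 0.052     ]
pin far [0.61877437 0.3264387  0.044     ]
pin near [0.51908187 0.3016307  0.044     ]
far pin tri (array([0.6238165 , 0.32671984, 0.03933478]), np.float64(0.0048260439761768715))
flap top far (array([0.60659501, 0.36152704, 0.14487201]), np.float64(0.0020114288758371016)) near (array([0.51807779, 0.33883223, 0.14271275]), np.float64(0.004274392967645588))
len 0.11389770300313047
[0.9635993  0.26735069] [-0.28120103  0.95964889] -0.014402321306878962 dist 0.13323706094881377 [0.60639452 0.1861739 ] [0.56892812 0.3140347 ]
```

```bash
cat >> h.py <<'E'
from scipy.spatial.transform import Rotation as R
ex=np.array([.9627,.2706,0]); ey=np.array([-.2706,.9627,0]); k=np.array([0,0,1.])
O=np.array([.5861,.2574,0])
PIN=(.060,.040)
def world(y,z,x=0): return O+x*ex+y*ey+z*k
def rot(t):  # tilt in deg
    t=np.radians(t); X=ey*np.cos(t)-k*np.sin(t); Z=-k*np.cos(t)-ey*np.sin(t); return np.c_[X,ex,Z]
def tcp(cy,cz,t,h=.011,L=.019):  # front corner -> TCP pose
    M=rot(t); return world(cy,cz)+h*M[:,0]-L*M[:,2],M
def corner(th,r):
    return PIN[0]-r*np.cos(th)+.004*np.sin(th), PIN[1]+r*np.sin(th)+.004*np.cos(th)
def rel(p,M):
    s=env.observe(); M0=np.array(s['tool_rot']); 
    return np.r_[M0.T@(p-np.array(s['position']))/.5, np.degrees(R.from_matrix(M0.T@M).as_rotvec())/120].round(3)
E
python3 - <<'E'
from h import *
a=load('t0');b=load('s0')
def xy(pt,ps):
    o1,r1=ray(a,*pt);o2,r2=ray(b,*ps)
    t=np.linalg.solve(np.c_[r1[:2],-r2[:2]],(o2-o1)[:2]); return o1+r1*t[0],o2+r2*t[1]
for pt in ((75,150),(60,150),(90,150)): print(xy(pt,(211,100)))
print('orange',tri(a,(189,221),b,(199,193)))
for th in (1.85,): 
    c=corner(th,.045)
    p,M=tcp(c[0]+.03,c[1],40); print(p,rel(p,M), 'above',p+[0,0,.1],rel(p+[0,0,.1],M)); print('flange-ish .2 back',p-.2*M[:,2])
E
```

```text
(array([0.63141792, 0.50675775, 0.3308353 ]), array([0.63141792, 0.50675775, 0.14039646]))
(array([0.6558965 , 0.5513309 , 0.28411402]), array([0.6558965 , 0.5513309 , 0.12072491]))
(array([0.6103659 , 0.46842404, 0.37100359]), array([0.6103659 , 0.46842404, 0.15731434]))
orange (array([0.53206312, 0.38896796, 0.009529  ]), np.float64(0.0015339953604562716))
[0.55176462 0.37955326 0.0896392 ] [-0.735  0.021  0.32   0.151 -0.31   0.416] above [0.55176462 0.37955326 0.1896392 ] [-0.735  0.021  0.12   0.151 -0.31   0.416]
flange-ish .2 back [0.51697695 0.50331559 0.24284809]
```

```bash
python3 - <<'E'
from h import *
c=corner(1.85,.045); p,M=tcp(c[0]+.03,c[1],25); print(p,'above',rel(p+[0,0,.1],M),'at',rel(p,M)); print('wrist',p-.2*M[:,2])
E
```

```text
[0.55247909 0.37701143 0.09472607] above [-0.738  0.016  0.11   0.094 -0.194  0.427] at [-0.738  0.017  0.31   0.094 -0.194  0.427]
wrist [0.52960699 0.45838235 0.27598763]
```

>>> arm_command(
  commands=[1,-0.08,0,0.01,0.01,-0.02,0.045,1,-0.15,0,0.02,0.02,-0.04,0.09,1,-0.23,0,0.03,0.03,-0.06,0.13,1,-0.3,0.01,0.05,0.04,-0.08,0.17,1,-0.38,0.01,0.06,0.05,-0.1,0.22,1,-0.45,0.01,0.07,0.06,-0.12,0.26,1,-0.53,0.01,0.08,0.07,-0.14,0.3,1,-0.6,0.01,0.09,0.075,-0.155,0.34,1,-0.67,0.015,0.1,0.085,-0.175,0.385,1,-0.738,0.016,0.11,0.094,-0.194,0.427,1,-0.738,0.016,0.11,0.094,-0.194,0.427,1,-0.738,0.016,0.11,0.094,-0.194,0.427],
  newtons=20,
)

```text
time_s: 1.1
position: [0.5536, 0.3761, 0.1934]
tool_rot: [[-0.244, 0.963, 0.113], [0.873, 0.269, -0.408], [-0.423, -0.001, -0.906]]
ft_force: [-0.2, 0.9, 0.2]
grip_width: -0.0001
gripper_force: 0.0
```

```bash
python3 - <<'E'
from h import *
snap('side','s1')
s=env.observe(); print(s['time_s'],s['position'],s['tool_rot'],s['grip_width'],s['ft_force'])
c=corner(1.85,.045); p,M=tcp(c[0]+.03,c[1],25); print('at',rel(p,M)); print(proj(load('s1'),p), proj(load('s1'),world(c[0]+.03,c[1])))
a=load('s1')['image'][60:260,150:400]; cv2.imwrite('pics/c1.png',cv2.resize(a,None,fx=3,fy=3)[:,:,::-1])
E
```

```text
1.15 [0.55256934 0.37684837 0.19436128] [[-2.45564914e-01  9.62650521e-01  1.14025640e-01]
 [ 8.72470394e-01  2.70746750e-01 -4.06806599e-01]
 [-4.22484656e-01 -4.13432548e-04 -9.06369982e-01]] 0.000137307031057901 [-0.29453568  0.68764048 -0.22829235]
at [ 0.085 -0.     0.18  -0.    -0.     0.   ]
[209.22096354 153.48242579] [216.43620277 162.56419889]
```

View pics/c1.png

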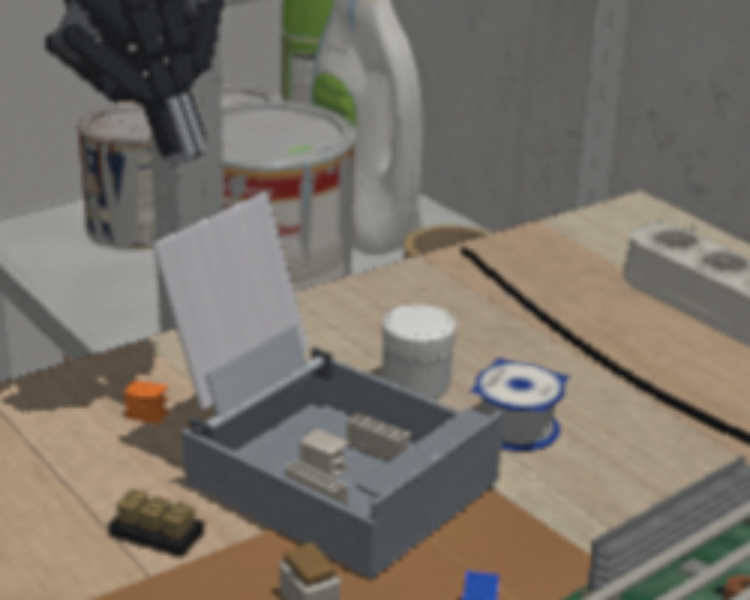

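The gripper, with fingers shut at crop (180,140), hangs behind the upright flap and clear of everything. Descending on the flap's outer side.

>>> arm_command(
  commands=[1,0.03,0,0.06,0,0,0,1,0.06,0,0.12,0,0,0,1,0.085,0,0.18,0,0,0,1,0.085,0,0.18,0,0,0,1,0.085,0,0.18,0,0,0],
)

```text
time_s: 1.57
position: [0.5515, 0.3779, 0.0958]
tool_rot: [[-0.247, 0.962, 0.114], [0.872, 0.272, -0.407], [-0.423, -0.001, -0.906]]
ft_force: [0.5, -0.1, 1.2]
grip_width: 0.0
gripper_force: 0.0
```

```bash
cat > plan.py <<'E'
from h import *
s=env.observe(); print(s['position'],s['ft_force'])
for th in (1.85,1.7,1.55,1.4,1.25,1.1,.95,.8,.65,.5,.35,.25,.15):
    c=corner(th,.045); t=min(25,25*th/1.1); p,M=tcp(*c,t); print(th,round(t,1),rel(p,M).tolist())
E
python3 plan.py
```

```text
[0.55153322 0.37787316 0.09583693] [ 0.5363756  -0.08311126  1.24465543]
1.85 25 [-0.055, 0.001, 0.028, -0.0, 0.0, 0.001]
1.7 25 [-0.069, 0.001, 0.03, -0.0, 0.0, 0.001]
1.55 25 [-0.082, 0.001, 0.034, -0.0, 0.0, 0.001]
1.4 25 [-0.094, 0.001, 0.04, -0.0, 0.0, 0.001]
1.25 25 [-0.105, 0.001, 0.048, -0.0, 0.0, 0.001]
1.1 25 [-0.115, 0.001, 0.057, -0.0, 0.0, 0.001]
0.95 21.6 [-0.126, 0.001, 0.066, -0.0, 0.029, 0.001]
0.8 18.2 [-0.135, 0.001, 0.077, -0.0, 0.057, 0.001]
0.65 14.8 [-0.143, 0.001, 0.088, -0.0, 0.085, 0.001]
0.5 11.4 [-0.148, 0.001, 0.101, -0.0, 0.114, 0.001]
0.35 8.0 [-0.152, 0.001, 0.114, -0.0, 0.142, 0.001]
0.25 5.7 [-0.153, 0.001, 0.122, -0.0, 0.161, 0.001]
0.15 3.4 [-0.153, 0.001, 0.131, -0.0, 0.18, 0.001]
```

>>> arm_command(
  commands=[1,-0.025,0.001,0.014,0,0,0,1,-0.045,0.001,0.025,0,0,0,1,-0.055,0.001,0.028,0,0,0,1,-0.062,0.001,0.029,0,0,0,1,-0.069,0.001,0.03,0,0,0,1,-0.076,0.001,0.032,0,0,0,1,-0.082,0.001,0.034,0,0,0,1,-0.088,0.001,0.037,0,0,0,1,-0.094,0.001,0.04,0,0,0,1,-0.1,0.001,0.044,0,0,0,1,-0.105,0.001,0.048,0,0,0,1,-0.105,0.001,0.048,0,0,0],
)

```text
time_s: 2.57
position: [0.5689, 0.3215, 0.0961]
tool_rot: [[-0.244, 0.963, 0.115], [0.873, 0.27, -0.407], [-0.423, 0.001, -0.906]]
ft_force: [-0.1, 0.2, 0.1]
grip_width: -0.0002
gripper_force: 0.2
```

```bash
python3 plan.py; python3 - <<'E'
from h import *
a=snap('side','s2')['image'][60:260,150:400]; cv2.imwrite('pics/c2.png',cv2.resize(a,None,fx=3,fy=3)[:,:,::-1])
E
```

```text
[0.56888323 0.32145434 0.09609127] [-0.13904235  0.189065    0.05735146]
1.85 25 [0.052, -0.002, -0.021, 0.0, 0.0, -0.0]
1.7 25 [0.038, -0.002, -0.019, 0.0, 0.0, -0.0]
1.55 25 [0.025, -0.002, -0.015, 0.0, 0.0, -0.0]
1.4 25 [0.013, -0.002, -0.009, 0.0, 0.0, -0.0]
1.25 25 [0.002, -0.002, -0.002, 0.0, 0.0, -0.0]
1.1 25 [-0.008, -0.002, 0.007, 0.0, 0.0, -0.0]
0.95 21.6 [-0.019, -0.002, 0.017, 0.0, 0.029, -0.0]
0.8 18.2 [-0.028, -0.002, 0.027, 0.0, 0.057, -0.0]
0.65 14.8 [-0.035, -0.002, 0.039, 0.0, 0.085, -0.0]
0.5 11.4 [-0.041, -0.002, 0.051, 0.0, 0.114, -0.0]
0.35 8.0 [-0.044, -0.002, 0.064, 0.0, 0.142, -0.0]
0.25 5.7 [-0.046, -0.002, 0.073, 0.0, 0.161, -0.0]
0.15 3.4 [-0.046, -0.002, 0.081, 0.001, 0.18, -0.0]
```

View pics/c2.png

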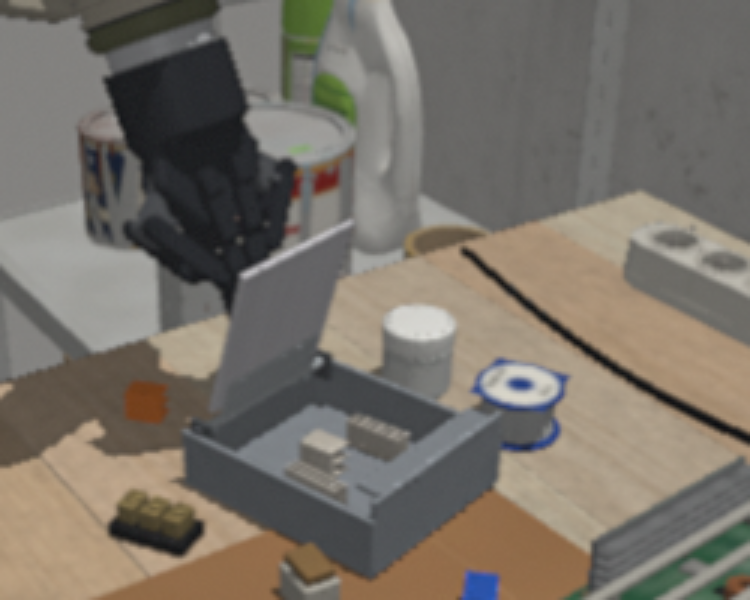

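The flap now leans inward over the tray at crop (290,320), pushed by the fingers from behind. The tray hasn't moved. Continuing the fold.

>>> arm_command(
  commands=[1,-0.003,-0.002,0.002,0,0,0,1,-0.008,-0.002,0.007,0,0,0,1,-0.014,-0.002,0.012,0,0.015,0,1,-0.019,-0.002,0.017,0,0.029,0,1,-0.024,-0.002,0.022,0,0.043,0,1,-0.028,-0.002,0.027,0,0.057,0,1,-0.032,-0.002,0.033,0,0.071,0,1,-0.035,-0.002,0.039,0,0.085,0,1,-0.038,-0.002,0.045,0,0.1,0,1,-0.041,-0.002,0.051,0,0.114,0,1,-0.044,-0.002,0.064,0,0.142,0,1,-0.044,-0.002,0.064,0,0.142,0],
)

```text
time_s: 3.62
position: [0.5773, 0.2881, 0.0763]
tool_rot: [[-0.266, 0.963, 0.038], [0.954, 0.269, -0.131], [-0.137, 0.001, -0.991]]
ft_force: [0.5, 1.2, 1.1]
grip_width: 0.0002
gripper_force: 0.9
```

```bash
sed -i 's/,.35,.25,.15)/,.35,.25,.15,.08,.04,0,-.04)/' plan.py; python3 plan.py|tail -8; python3 - <<'E'
from h import *
a=snap('side','s3')['image'][60:260,150:400]; cv2.imwrite('pics/c3.png',cv2.resize(a,None,fx=3,fy=3)[:,:,::-1])
E
```

```text
0.5 11.4 [0.009, 0.0, -0.012, 0.0, -0.029, -0.001]
0.35 8.0 [0.001, 0.0, -0.001, 0.0, -0.001, -0.001]
0.25 5.7 [-0.002, 0.0, 0.007, 0.0, 0.018, -0.001]
0.15 3.4 [-0.005, 0.0, 0.015, 0.001, 0.037, -0.001]
0.08 1.8 [-0.007, 0.0, 0.021, 0.001, 0.05, -0.001]
0.04 0.9 [-0.008, 0.0, 0.025, 0.001, 0.058, -0.001]
0 0.0 [-0.008, 0.0, 0.028, 0.001, 0.065, -0.001]
-0.04 -0.9 [-0.009, 0.0, 0.031, 0.001, 0.073, -0.001]
```

View pics/c3.png

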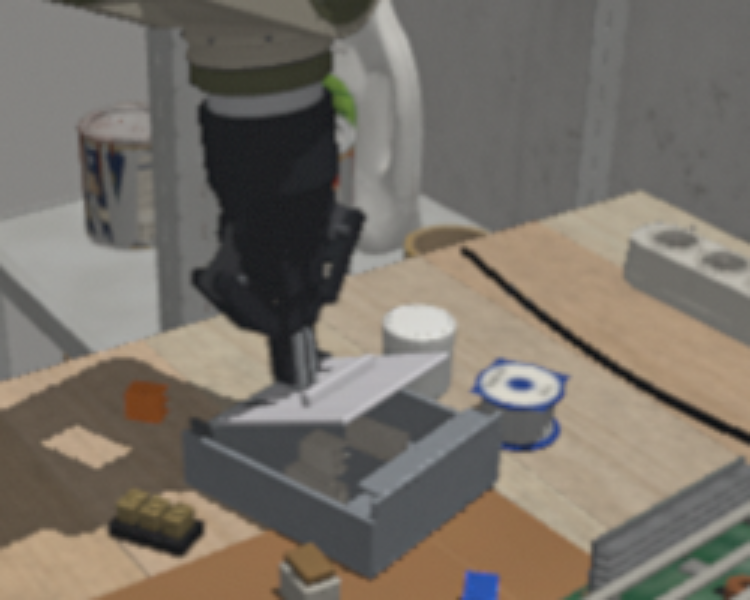

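The flap is about 25° from flat, and the fingertips (crop (300,385)) are on the plate between pin and ridge. Pressing down.

>>> arm_command(
  commands=[1,-0.002,0,0.007,0,0.018,0,1,-0.004,0,0.011,0,0.028,0,1,-0.005,0,0.015,0,0.037,0,1,-0.006,0,0.018,0,0.044,0,1,-0.007,0,0.021,0,0.05,0,1,-0.008,0,0.025,0,0.058,0,1,-0.008,0,0.028,0,0.065,0,1,-0.008,0,0.028,0,0.065,0],
)

```text
time_s: 4.33
position: [0.5786, 0.2835, 0.0629]
tool_rot: [[-0.27, 0.963, 0.002], [0.963, 0.27, -0.001], [-0.002, 0.001, -1.0]]
ft_force: [1.2, -2.9, 3.1]
grip_width: -0.0003
gripper_force: 1.5
```

```bash
python3 plan.py|tail -4; python3 - <<'E'
from h import *
a=snap('side','s4')['image'][110:260,190:340]; b=snap('top','t4')['image'][130:250,165:300]
o=np.hstack([cv2.resize(a,(400,400)),cv2.resize(b,(400,356))[:356] if 0 else cv2.copyMakeBorder(cv2.resize(b,(400,356)),0,44,0,0,0)])
cv2.imwrite('pics/c4.png',o[:,:,::-1])
E
```

```text
0.08 1.8 [-0.0, 0.0, -0.007, 0.001, -0.014, -0.0]
0.04 0.9 [-0.001, 0.0, -0.003, 0.001, -0.007, -0.0]
0 0.0 [-0.002, 0.0, -0.0, 0.001, 0.001, -0.0]
-0.04 -0.9 [-0.003, 0.0, 0.003, 0.001, 0.008, -0.0]
```

View pics/c4.png

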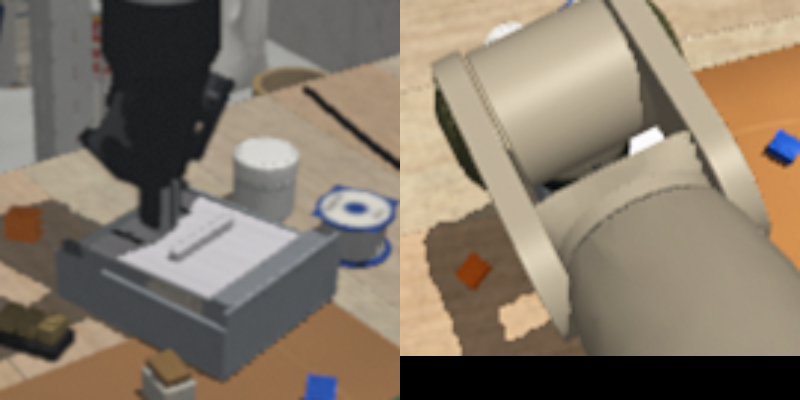

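The flap is nearly flat: its edge is just inside the lip (left half, ~(250,285)) and the fingertips are on the plate behind the ridge. I'll press a little further and watch the force.

>>> arm_command(
  commands=[1,0,0,0.002,0,0,0,1,0,0,0.004,0,0,0,1,0,0,0.004,0,0,0],
)

```text
time_s: 4.68
position: [0.5785, 0.2839, 0.0615]
tool_rot: [[-0.271, 0.963, 0.003], [0.963, 0.271, -0.003], [-0.003, 0.002, -1.0]]
ft_force: [0.7, -4.5, 6.1]
grip_width: 0.0002
gripper_force: 3.0
```

>>> arm_command(
  commands=[1,0,0,0.003,0,0,0,1,0,0,0.004,0,0,0,1,0,0,0.004,0,0,0],
)

```text
time_s: 4.93
position: [0.5787, 0.2839, 0.061]
tool_rot: [[-0.271, 0.963, 0.004], [0.963, 0.271, -0.003], [-0.004, 0.003, -1.0]]
ft_force: [-3.7, -5.7, 16.2]
grip_width: -0.0
gripper_force: 8.3
```

>>> arm_command(
  commands=[1,-0.005,0,0,0,0,0,1,-0.01,0,0,0,0,0,1,-0.015,0,0,0,0,0,1,-0.02,0,0,0,0,0,1,-0.025,0,0,0,0,0,1,-0.03,0,0,0,0,0,1,-0.035,0,0,0,0,0,1,-0.04,0,0,0,0,0,1,-0.045,0,0,0,0,0,1,-0.05,0,0,0,0,0,1,-0.05,0,0,0,0,0],
)

```text
time_s: 5.85
position: [0.585, 0.2623, 0.061]
tool_rot: [[-0.271, 0.963, 0.004], [0.963, 0.271, 0.002], [0.001, 0.004, -1.0]]
ft_force: [-3.7, 7.8, 14.5]
grip_width: -0.0003
gripper_force: 7.2
```

```bash
python3 - <<'E'
from h import *
a=snap('side','s5')['image'][130:250,190:340]; cv2.imwrite('pics/c5.png',cv2.resize(a,(750,600))[:,:,::-1])
E
```

```text
(no output)
```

View pics/c5.png

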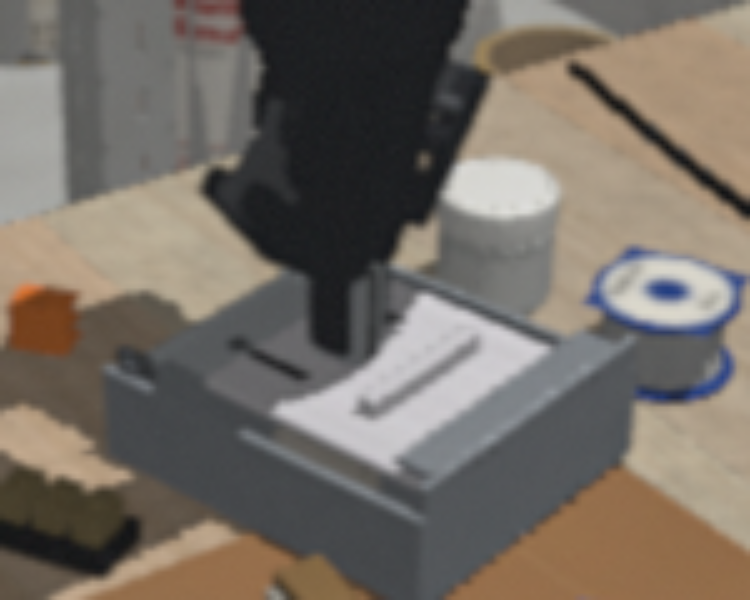

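The flap edge has reached the lip, with the ridge at (415,375) and the fingers at (350,345) just short of it. Continuing the push.

>>> arm_command(
  commands=[1,-0.005,0,0,0,0,0,1,-0.01,0,0,0,0,0,1,-0.015,0,0,0,0,0,1,-0.02,0,0,0,0,0,1,-0.024,0,0,0,0,0,1,-0.024,0,0,0,0,0],
)

```text
time_s: 6.4
position: [0.5884, 0.2507, 0.0608]
tool_rot: [[-0.271, 0.963, 0.004], [0.963, 0.271, 0.002], [0.001, 0.005, -1.0]]
ft_force: [-2.3, 7.9, 13.4]
grip_width: -0.0001
gripper_force: 6.5
```

>>> arm_command(
  commands=[1,-0.003,0,0,0,0,0,1,-0.006,0,0,0,0,0,1,-0.006,0,0,0,0,0],
)

```text
time_s: 6.65
position: [0.5892, 0.248, 0.0609]
tool_rot: [[-0.271, 0.962, 0.004], [0.962, 0.271, 0.002], [0.001, 0.005, -1.0]]
ft_force: [-1.6, 7.3, 12.7]
grip_width: 0.0
gripper_force: 6.4
```

```bash
python3 - <<'E'
from h import *
print((env.observe()['position']-O)@ey)
a=snap('side','s6')['image'][130:250,190:340]; cv2.imwrite('pics/c6.png',cv2.resize(a,(750,600))[:,:,::-1])
E
```

```text
-0.0099351568887808
```

View pics/c6.png

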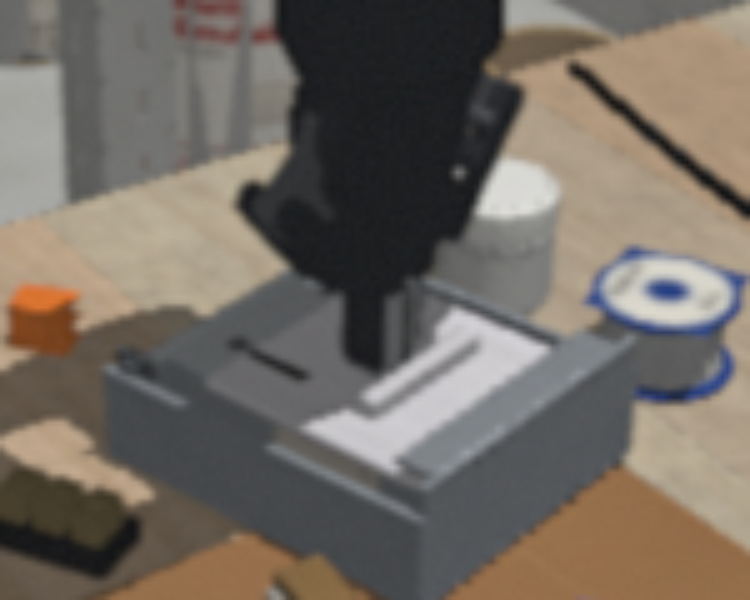

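The ridge (415,375) hasn't moved since the last look, and the fingers are now right at it. I'll push a little more and check for the stop by force.

>>> arm_command(
  commands=[1,-0.003,0,0,0,0,0,1,-0.006,0,0,0,0,0,1,-0.006,0,0,0,0,0],
)

```text
time_s: 6.95
position: [0.5894, 0.247, 0.0607]
tool_rot: [[-0.272, 0.962, 0.003], [0.962, 0.272, 0.006], [0.005, 0.005, -1.0]]
ft_force: [-4.0, 18.8, 11.7]
grip_width: -0.0001
gripper_force: 12.8
```

```bash
python3 - <<'E'
from h import *
d=load('s6')
for t in (0,.009,.018):
    print(t,[((proj(d,world(.06-.062-t-dy,.044+dz,x))-[190,130])*5).round().tolist() for dy,dz,x in ((0,0,-.03),(.008,.008,-.03),(.008,.008,.03))])
s=env.observe();print(s['ft_force'],s['position'])
E
```

```text
0 [[302.0, 392.0], [320.0, 381.0], [429.0, 311.0]]
0.009 [[322.0, 401.0], [340.0, 390.0], [449.0, 320.0]]
0.018 [[342.0, 411.0], [360.0, 400.0], [469.0, 329.0]]
[-3.96903143 18.79383615 11.74185202] [0.58936527 0.2470379  0.06067986]
```

The force rose sharply and the ridge pixels match tuck ≈ 18 mm, so it's home. Lifting straight up.

>>> arm_command(
  commands=[1,0.002,0,-0.004,0,0,0,1,0.003,0,-0.01,0,0,0,1,0.003,0,-0.02,0,0,0,1,0.003,0,-0.06,0,0,0,1,0.003,0,-0.12,0,0,0,1,0.003,0,-0.2,0,0,0,1,0.003,0,-0.28,0,0,0,1,0.003,0,-0.28,0,0,0,1,0.003,0,-0.28,0,0,0],
)

```text
time_s: 7.7
position: [0.5895, 0.245, 0.201]
tool_rot: [[-0.271, 0.962, 0.005], [0.962, 0.271, -0.001], [-0.002, 0.005, -1.0]]
ft_force: [0.6, 0.2, -0.5]
grip_width: -0.0001
gripper_force: 0.0
```

```bash
python3 - <<'E'
from h import *
a=snap('side','s7')['image'][130:250,190:340]; cv2.imwrite('pics/c7.png',cv2.resize(a,(750,600))[:,:,::-1]); print(env.observe()['ft_force'])
E
```

```text
[ 0.12488461 -0.11686318 -0.44445279]
```

View pics/c7.png

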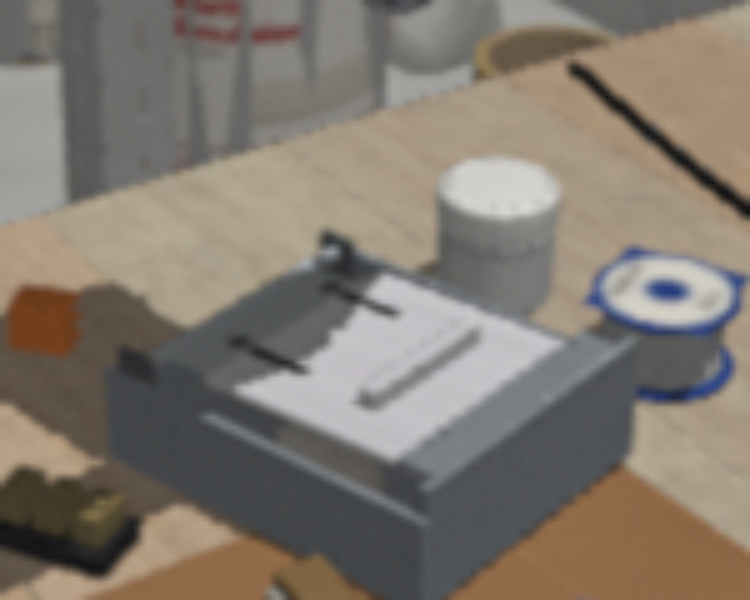

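The flap stays shut on its own with its edge under the lip. The ridge is at (420,365), the tray is where it was, and the arm is clear.

```bash
python3 -c "
from rig import env
print(env.close_job())"
```

```text
the job is handed in; nothing more can be done
None
```

The tray is shut and handed in: after I let go, the flap stayed down by itself with its edge fully under the lip, and the tray and bystanders look unmoved in the last picture. The hand-in returned no verdict.

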